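# Shoot the second bolt of the pressure-test chest

### The arm

A 7-joint arm with a two-finger parallel gripper is mounted at the origin on the work surface. World frame = base frame: x ahead of the robot, y to its left, z up, the work surface at z = 0. Lengths are in m, angles in degrees, forces in N, time in s.
With the tool pointing down it reaches from about 0.425 to 0.875 m from the base axis. Payload 4.7 kg.
Tool frame: the origin (TCP) lies at the very end of the fingers, on their centre line; the grasp point (between the pads) lies 19 mm behind it; z points along the fingers, y is the line along which they close (so a half turn about z gives the same grasp; the last joint's range is limited). The gripper opens to 87 mm and grips with 3 to 60 N. Pads are 19 mm wide; open, the fingers measure 117 mm over their backs; the gripper's body (75 mm by 190 mm) begins 51 mm behind the grasp point.
Start: joints at [-63.306, 18.392, -4.016, 83.108, 1.295, 78.541, -3.26], TCP at [0.284, 0.585, 0.223] pointing down, gripper open.
Joint ranges: [-163.93, 163.93], [-17.29, 119.83], [-79.2, 71.16], [3.27, 140.29], [-89.18, 269.18], [5.43, 117.66], [-154.24, 154.24]. Speed limits (degrees/s): [147.25, 147.25, 180, 180, 180, 180, 180].

### API

Orientations are given as [roll, pitch, yaw] about the fixed x, y, z axes, in that order (R = Rz(yaw) Ry(pitch) Rx(roll)).
In Python, from cell import get_obs, read_camera, sign_off, silhouettes gives the robot as it stands.
- The arm moves only by the tool play_rows, never from a script. Its argument "steps" is a list that holds one entry, the list of rows, each a list of 7 numbers: the shift along the tool's x, y, z in m, then the turn, a rotation vector about the tool's x, y, z in rad, then the finger opening in m, from 0 to 0.087. A call has 1 to 12 rows; each row shifts and turns the commanded pose from where the row before left it, along the tool's axes as they then stand; what a row does not reach is not made up. A row lasts 1/10 s, in which the tool goes at most 50 mm and 8.59 degrees, less where a joint would pass 70% of its speed; a pose out of reach is approached as far as the arm can. A call is refused whole if a number of a shift passes 0.05 or a number of a turn 0.15, either way. A call with a gripper value outside its range is refused whole. The fingers move at their own pace and stop on an object; "force" is the grip in N (left out, the last holds). Time passes only in rows, so rows that do not move let the fingers close. It gives the time, the measured TCP pose, the force, the opening and the grip force at its end, in the units of the state.
- get_obs(): the state, without advancing time (a new reading comes with each control period).
- read_camera(name): name is "side" or "top"; returns a dict with "frame" (480x640x3 uint8, red, green, blue), "intrinsics" (3x3 intrinsics, pixels), "view" (4x4, takes a point from world to camera coordinates). Camera axes: x right, y up, looking along -z (the intrinsics and any distortion apply to the point x, -y, -z); pixel columns grow to the right and rows downward; lengths in m; the calibration is good to about 2 mm. A picture is of the moment at which its call begins. There is no depth.
- sign_off(): hands the job in; it is judged then, once.
Trained networks look in the newest picture that a camera, given by its name, has taken for a name from the list of things; names that differ only in an ending like _2 or _b are one class to them, and where a whole thing is asked for, a point or a joint stands for the part that bears it (a point fixed in the world has none). Each returns a list of dicts, best first, with "p" (0 to 1); they miss things now and then, are a little off and sometimes report something else, mostly with a low value. They report only what shows in the picture. A call takes as long as a camera call.
- silhouettes(camera, name): "pixels" (480x640 bool, what is visible of it) and "extent" ([left, top, right, bottom] in pixels, round what is visible of it).
The state is a dict: "time_s": time; "qpos": joint angles; "joint_velocities": joint speeds; "effort": joint torques, N m; "tool_pos": TCP position; "tool_rot": TCP orientation; "force": force on the tool from outside, world axes, zero at the start; "wrist_torque": the same for the moment, N m; "grip_width": finger opening in m; "grasp_force": force on a finger pad.
Only numpy, scipy, OpenCV 4.12 (cv2) and the standard library are available. Lean on these libraries where they do the work, as an engineer would, in place of code of your own. Each camera call takes 0.05 s, during which the arm holds its last target. There are 200 camera calls.

### The job

The lid of the pressure-test chest has two slide bolts: one is already home in its keeper, the other is still drawn back. On the drawn-back bolt, press the spring catch right down with one fingertip and keep it held down while the other fingertip pushes the bolt's upright lug towards the lid until the bolt is fully home, then let go so that the catch springs up and locks it, and move clear. Leave the other bolt shot and the loose things on and around the chest where they are.

Things in the scene. Friction and masses are not known exactly. Their poses are not given: they have to be found in the camera images.
- chest: Grey steel pressure-test chest, 400 (x) x 470 (y) x 120 mm high, fixed in place. Origin: centre of its underside, on the table; z up. Its front strip (x = -200 to -62 mm) is the deck that carries the two alike slide bolts side by side; the clear-windowed lid behind is flush with it. Which of the two places the drawn-back bolt has varies.
- bolt_unit: The drawn-back slide bolt, steel. Origin: centre of the underside of its 106 x 94 mm base plate, on the deck. x: the way the bolt slides home, level, roughly away from the robot (yaw up to 0.3 rad); z up. In mm: bar 14 wide along x at y = -22, top at z = 24, from x = -82 to 48 drawn back; straps over it (x = -46, 46, keeper 58 to 76) reach z = 28. Only lug and catch plate stand higher.
- bolt_lug (a point): Middle of the near (-x) face of that bolt's upright lug, the face to push, 8 mm below the lug's top; it moves with the bolt. The lug is a flat plate standing on the bar, 8 mm thick along the slide, 26 mm wide, from z = 24 to 58 mm in bolt_unit's frame. At the start this point is at x = -18, y = -22, z = 50 mm there.
- catch_plate (a point): Centre of the top of that bolt's catch: a flat ribbed thumb plate, 50 mm along the slide x 26 mm wide, on two sprung pins beside the bar; it moves straight down when pressed. Released it is at x = -18, y = 24, z = 42 mm in bolt_unit's frame: 46 mm sideways of the lug's middle, 16 mm below the lug's top. Its housing below it (44 x 30 mm) reaches z = 28.
- catch (a joint): How far that catch is pressed, m: 0 up, 0.008 down at its stop. The spring takes 4 N to start and 8 N at the stop. Its tooth sits in a notch of the bar and blocks the bolt until the catch is pressed about 0.004; let go, it springs up, into a second notch once the bolt is home.
- bolt (a joint): How far that bolt has slid, m: 0 drawn back (start, up to 0.001), 0.032 at its stop, fully home. It slides with about 2 N of friction and stays where it is left.
- other_bolt (a joint): The same for the other bolt, which is already home: 0.032 (its tooth leaves it about 1 mm of play). It stands about 200 to 300 mm to the left or right of the first, on the same deck, and points the same way.
- other_catch (a joint): The same for the other bolt's catch: 0, up.
- adaptor: Loose brass pipe adaptor, 30 mm diameter, 44 mm high, standing on the deck between the two bolts. Origin: centre of its underside.
- cover: Loose white round housing cover, 62 mm diameter, 18 mm thick, lying on the deck between the two bolts. Origin: centre of its underside.
- wrench: Loose steel spanner, 140 mm long, lying on the lid's window. Origin: middle of its underside.
- transmitter_a: Loose white pressure transmitter, 103 mm high, 80 mm wide, standing on the lid's window. Origin: centre of its foot.
- transmitter_b: Loose white pressure transmitter, 103 mm high, standing on the table to the left of the chest. Origin: centre of its foot.
- transmitter_c: Loose white pressure transmitter, 103 mm high, standing on the table to the right of the chest. Origin: centre of its foot.
- meter: Loose grey hand multimeter, 160 x 80 x 34 mm, lying on the table to the left of the chest. Origin: centre of its underside.

How it is judged (in metres and radians):
On the way, in this order (a step that is already met when the one before it is completed fails the run):
1. the catch is held down while the bolt is still drawn back (value of joint catch above 0.0043 m and value of joint bolt below 0.006 m), for 0.05 s.
2. the bolt is home with the catch still held down (value of joint catch above 0.0043 m and value of joint bolt above 0.03 m), for 0.05 s.
At the end, for the whole second after the job is handed in: The bolt is home (slid at least 30 of its 32 mm), its catch is up again (within 1.5 mm) and locks it, the other bolt is still home with its catch up, every loose thing is within 15 mm of where it stood, and the robot is clear (value of joint bolt above 0.03 m and value of joint each of catch, other_catch below 0.0015 m and value of joint other_bolt above 0.029 m and distance of each of adaptor, cover, wrench, transmitter_a, transmitter_b, transmitter_c, meter from where it was at the start of the episode below 0.015 m); the robot touches nothing.
It fails at once if the catch is let go while the bolt is halfway (value of joint bolt between 0.007 and 0.026 m and value of joint catch below 0.0042 m).
It fails at once if the other bolt is drawn back (value of joint other_bolt below 0.026 m).
It fails at once if a loose thing is lifted, carried or knocked out of its place (distance of any of adaptor, cover, wrench, transmitter_a, transmitter_b, transmitter_c, meter from where it was at the start of the episode above 0.03 m).
It also fails if it takes over 42 s, if anything falls off the work surface, if the arm or the gripper's body presses on something with over 40 N, if the wrist force passes 120 N, or if a joint passes its speed limit or range.

## Working session

There is one attempt and no reset: what is moved stays moved. The work goes in short steps, Python scripts to look and compute and a tool call to move; the robot and the scene stay as the last step left them, time stands still between calls to the robot, and variables do not carry over. Pictures are saved under pics/ and viewed, at most 10 in all, crops included, and the job is handed in when it is done.

Besides the shell and the picture viewer there is one more tool, called as name([rows], argument=value, ...), one row to a line, values as JSON. play_rows: Moves the arm, as the interface text tells. Its arguments: {"type":"object","properties":{"steps":{"type":"array","items":{"type":"array","items":{"type":"array","items":{"type":"number"}}}},"force":{"type":"number"}},"required":["steps"]}

```bash
mkdir -p pics; python3 - <<'E'
from cell import *
import cv2,numpy as np
o=get_obs();print(o['tool_pos'],o['tool_rot'],o['grip_width'],o['time_s'])
for c in('top','side'):
    r=read_camera(c);cv2.imwrite(f'pics/{c}0.png',r['frame'][:,:,::-1]);print(c,r['intrinsics'].tolist(),np.round(r['view'],4).tolist(),[k for k in r])
    for n in('bolt_unit','bolt_lug','catch_plate','chest','adaptor','cover'):
        for d in silhouettes(c,n)[:3]:
            ys,xs=np.nonzero(d['pixels']);print(n,round(d['p'],2),np.round(d['extent']),xs.mean().round(1),ys.mean().round(1),len(xs))
E
```

```text
[0.2836108  0.58424504 0.22144044] [-1.79889512e+02  7.24229561e-03  1.54114313e+02] 0.08698552788897716 0.0
top [[504.2283908221949, 0.0, 327.93368537141845], [0.0, 504.2283908221949, 241.51083017636572], [0.0, 0.0, 1.0]] [[0.0047, -0.9998, 0.02, -0.0111], [0.9971, 0.0062, 0.0757, -0.6114], [-0.0758, 0.0196, 0.9969, -1.3649], [0.0, 0.0, 0.0, 1.0]] ['frame', 'intrinsics', 'view']
bolt_unit 0.69 [307. 232. 359. 295.] 331.2 260.0 1840
bolt_lug 0.74 [325. 248. 345. 296.] 336.2 270.7 270
bolt_lug 0.18 [331. 155. 368. 205.] 349.9 180.1 407
catch_plate 0.73 [314. 257. 333. 279.] 319.2 266.3 237
chest 0.63 [186. 110. 403. 305.] 299.8 202.9 22890
cover 0.97 [281. 238. 307. 260.] 295.6 248.6 465
side [[561.7794829178343, 0.0, 325.5395970692473], [0.0, 561.7794829178343, 231.3904768915889], [0.0, 0.0, 1.0]] [[-0.9777, -0.2099, -0.0081, 0.5792], [0.1265, -0.6193, 0.7749, -0.1735], [-0.1677, 0.7566, 0.6321, -1.3924], [0.0, 0.0, 0.0, 1.0]] ['frame', 'intrinsics', 'view']
bolt_unit 0.97 [318. 211. 374. 252.] 341.7 229.8 1458
bolt_unit 0.74 [334. 219. 354. 237.] 344.5 228.4 129
bolt_unit 0.25 [198. 212. 236. 262.] 217.8 235.5 1255
bolt_lug 0.79 [330. 213. 378. 234.] 352.8 222.8 314
catch_plate 0.66 [338. 224. 355. 236.] 345.2 228.9 162
catch_plate 0.5 [242. 203. 288. 221.] 262.1 211.2 258
chest 0.85 [153. 183. 392. 377.] 271.8 277.7 23095
adaptor 0.61 [322. 252. 334. 271.] 325.8 262.6 198
cover 0.8 [306. 241. 336. 262.] 321.4 250.6 394
```

```bash
python3 - <<'E'
import cv2
a=cv2.imread('pics/top0.png')[215:310,170:370];cv2.imwrite('pics/topc.png',cv2.resize(a,None,fx=4,fy=4,interpolation=cv2.INTER_CUBIC))
a=cv2.imread('pics/side0.png')[180:290,290:400];cv2.imwrite('pics/sidec.png',cv2.resize(a,None,fx=5,fy=5,interpolation=cv2.INTER_CUBIC))
E
```

```text
(no output)
```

View pics/topc.png

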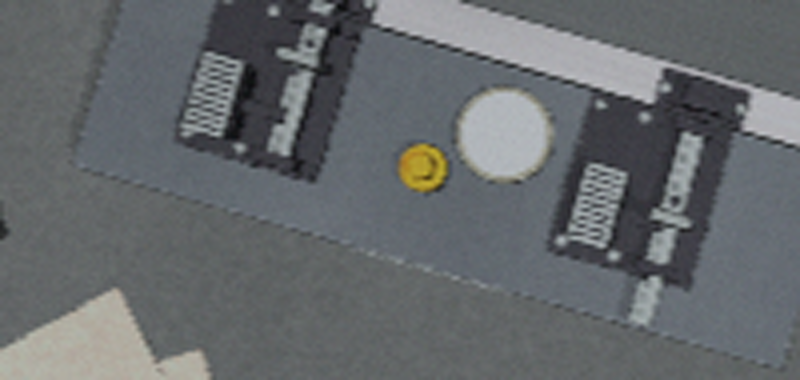

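View pics/sidec.png

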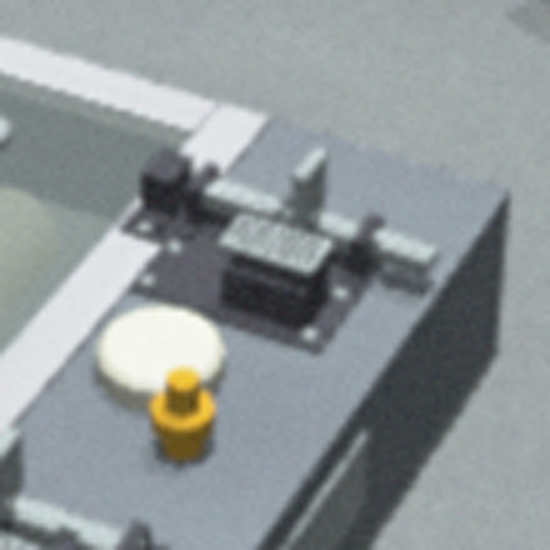

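View pics/side0.png

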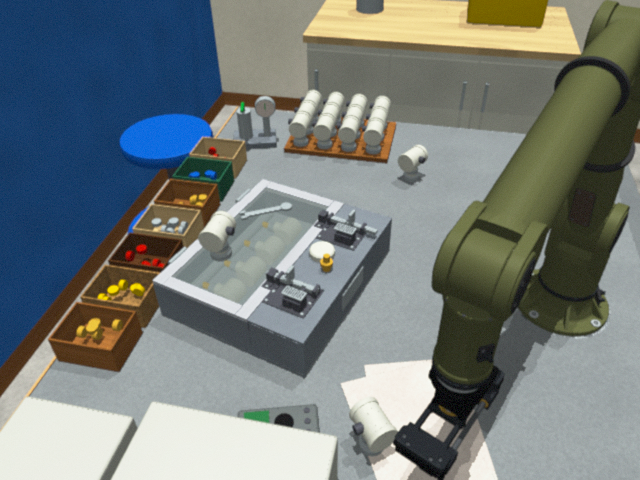

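```bash
cat > fit.py <<'E'
from cell import *
import cv2,numpy as np
from scipy.optimize import least_squares
def pose(p):
    c,s=np.cos(p[2]),np.sin(p[2]);return np.array([[c,-s,0],[s,c,0],[0,0,1]]),np.array([p[0],p[1],.12])
def proj(r,P):
    V=r['view'];q=P@V[:3,:3].T+V[:3,3];q=q*[1,-1,-1];u=q@r['intrinsics'].T;return u[:,:2]/u[:,2:]
E
python3 - <<'E'
from fit import *
K=[(7,37,42),(7,11,42),(-43,11,42),(-43,37,42),(-53,47,4),(-53,-47,4),(-82,-22,24)]
U=np.array([(592,163),(628,172),(607,248),(569,240),(548,250),(692,290),(640,322)])/4+[170,215]-.4
K2=[(7,11,42),(-43,11,42),(-43,37,42),(7,37,42),(-53,47,4)]
U2=np.array([(240,212),(332,240),(312,275),(222,247),(320,352)])/5+[290,180]-.4
T=read_camera('top');S=read_camera('side');K=np.array(K)/1e3;K2=np.array(K2)/1e3
def f(p,a=1,b=1):
    R,t=pose(p);return np.r_[a*(proj(T,K@R.T+t)-U).ravel(),b*(proj(S,K2@R.T+t)-U2).ravel()]
for a,b in((1,1),(1,0),(0,1)):
    s=least_squares(f,[.55,0,-.27],args=(a,b),loss='soft_l1');print(s.x,np.round(s.fun,1).tolist())
    if a==b: p=s.x
np.save('p.npy',p);R,t=pose(p)
for n,q in dict(lug=(-18,-22,50),catch=(-18,24,42),start=(-31,1,42)).items():print(n,R@np.array(q)/1e3+t)
# overlay
box=lambda x0,x1,y0,y1,z0,z1:np.array([(x,y,z) for x in(x0,x1) for y in(y0,y1) for z in(z0,z1)])/1e3
out=[]
for r,(x,y) in((T,(290,210)),(S,(305,185))):
    im=r['frame'][y:y+100,x:x+100,::-1].copy();im=cv2.resize(im,None,fx=4,fy=4,interpolation=cv2.INTER_CUBIC)
    for B,c in((box(-53,53,-47,47,0,4),(0,0,255)),(box(-43,7,11,37,40,42),(0,255,0)),(box(-18,-10,-35,-9,24,58),(255,0,255))):
        u=((proj(r,B@R.T+t)-[x,y]+.5)*4).astype(int)
        for i in range(8):
            for k in(1,2,4):
                if not i&k: cv2.line(im,u[i].tolist(),u[i|k].tolist(),c,1)
    out.append(im)
cv2.imwrite('pics/ov.png',np.hstack(out))
E
```

```text
[ 0.55127735 -0.01050165 -0.25367836] [-1.3, -0.4, -0.1, 0.1, -0.1, 0.7, -0.8, -0.0, -0.2, 0.5, -0.3, -0.1, 0.4, 0.8, 0.1, -0.4, 0.2, -0.4, -0.3, -1.3, -1.0, -1.4, -0.2, -1.1]
[ 0.55154543 -0.01181911 -0.26837062] [-0.7, -0.7, 0.4, -0.1, 0.2, 0.5, -0.4, -0.4, 0.1, 0.0, -0.2, 0.0, 0.4, 0.7, 0.0, -0.0, -0.0, -0.0, -0.0, -0.0, -0.0, -0.0, -0.0, -0.0]
[ 0.55053125 -0.00696314 -0.24276693] [-0.0, 0.0, -0.0, 0.0, -0.0, 0.0, -0.0, 0.0, -0.0, 0.0, -0.0, 0.0, -0.0, 0.0, 0.1, 0.6, 0.4, 0.5, 0.0, -0.4, -0.8, -0.4, 0.2, -0.2]
lug [ 0.52833217 -0.02728017  0.17      ]
catch [0.53987662 0.01724764 0.162     ]
start [ 0.52152045 -0.0017537   0.162     ]
```

View pics/ov.png

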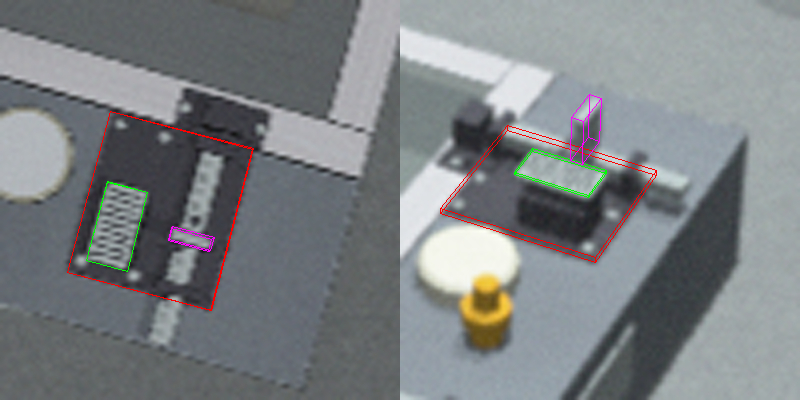

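play_rows([
  [[0,0,-0.025,0,0,-0.095,0.034],[0,0,-0.025,0,0,-0.095,0.034],[-0.024,-0.0315,0,0,0,0,0.034],[-0.024,-0.0315,0,0,0,0,0.034],[-0.024,-0.0315,0,0,0,0,0.034],[-0.024,-0.0315,0,0,0,0,0.034],[-0.024,-0.0315,0,0,0,0,0.034],[-0.024,-0.0315,0,0,0,0,0.034],[-0.024,-0.0315,0,0,0,0,0.034],[-0.024,-0.0315,0,0,0,0,0.034],[-0.024,-0.0315,0,0,0,0,0.034],[0,0,0,0,0,0,0.034]],
])

```text
time_s: 2.0
tool_pos: [0.422, 0.2489, 0.2732]
tool_rot: [-180.0, 0.1, 164.4]
force: [0.1, 0.4, 0.0]
grip_width: 0.034
grasp_force: 0.0
```

play_rows([
  [[-0.0227,-0.0309,0,0,0,-0.01,0.034],[-0.0227,-0.0309,0,0,0,0,0.034],[-0.0227,-0.0309,0,0,0,0,0.034],[-0.0227,-0.0309,0,0,0,0,0.034],[-0.0227,-0.0309,0,0,0,0,0.034],[-0.0227,-0.0309,0,0,0,0,0.034],[-0.0227,-0.0309,0,0,0,0,0.034],[0,0,0.025,0,0,0,0.034],[0,0,0.025,0,0,0,0.034],[0,0,0.022,0,0,0,0.034],[0,0,0,0,0,0,0.034],[0,0,0,0,0,0,0.034]],
])

```text
time_s: 3.2
tool_pos: [0.5189, 0.0063, 0.201]
tool_rot: [180.0, 0.0, 165.6]
force: [0.7, -0.1, -0.1]
grip_width: 0.0343
grasp_force: 0.0
```

```bash
python3 - <<'E'
from fit import *
o=get_obs();print(o['tool_pos'],o['tool_rot'],o['force'])
R,t=pose(np.load('p.npy'));print('tcp in unit mm',R.T@(o['tool_pos']-t)*1e3)
S=read_camera('side');im=S['frame'][150:270,270:430,::-1];cv2.imwrite('pics/s1.png',cv2.resize(im,None,fx=5,fy=5,interpolation=cv2.INTER_CUBIC))
E
```

```text
[0.5188539  0.00632612 0.20102854] [1.79995478e+02 1.75594915e-03 1.65604632e+02] [ 0.73650249 -0.07365278 -0.05647075]
tcp in unit mm [-35.60897355   8.15201832  81.02853529]
```

View pics/s1.png

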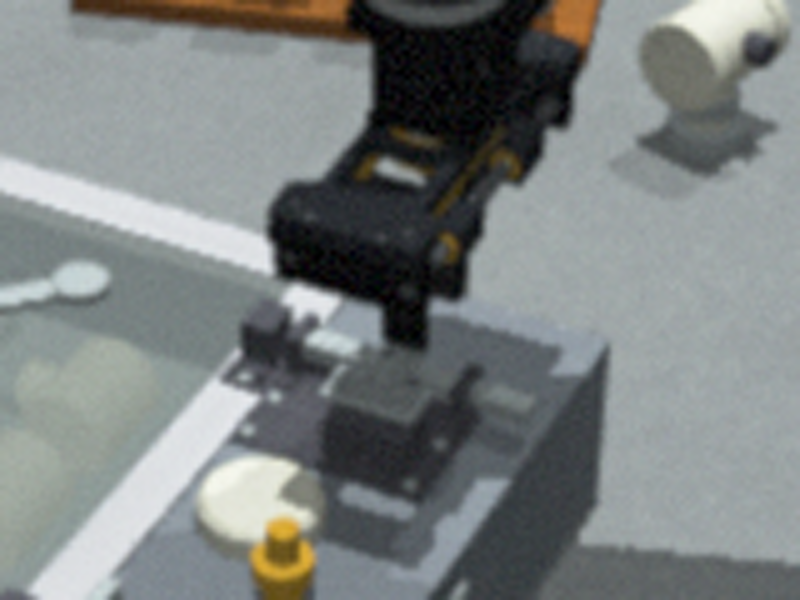

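play_rows([
  [[-0.002,-0.007,0,0,0,0,0.034],[0,0,0.01,0,0,0,0.034],[0,0,0.01,0,0,0,0.034],[0,0,0.01,0,0,0,0.034],[0,0,0.006,0,0,0,0.034],[0,0,0,0,0,0,0.034]],
])

```text
time_s: 3.85
tool_pos: [0.5183, -0.0014, 0.1634]
tool_rot: [-180.0, -0.1, 165.6]
force: [-0.2, -0.6, 0.1]
grip_width: 0.0338
grasp_force: 0.0
```

play_rows([
  [[0,0,0.002,0,0,0,0.034],[0,0,0.002,0,0,0,0.034],[0,0,0,0,0,0,0.034]],
])

```text
time_s: 4.15
tool_pos: [0.5191, -0.0014, 0.1611]
tool_rot: [180.0, 0.0, 165.6]
force: [-1.3, 0.8, 3.5]
grip_width: 0.0341
grasp_force: 2.0
```

play_rows([
  [[0,0,0.002,0,0,0,0.034],[0,0,0.002,0,0,0,0.034],[0,0,0.0025,0,0,0,0.034],[0,0,0,0,0,0,0.034],[0,0,0,0,0,0,0.034]],
])

```text
time_s: 4.65
tool_pos: [0.5192, -0.0014, 0.1548]
tool_rot: [180.0, 0.0, 165.6]
force: [-2.0, -0.1, 7.2]
grip_width: 0.034
grasp_force: 3.6
```

play_rows([
  [[0,0,0.001,0,0,0,0.034],[0,0,0.001,0,0,0,0.034],[0,0,0,0,0,0,0.034],[0,0,0,0,0,0,0.034]],
])

```text
time_s: 5.05
tool_pos: [0.5192, -0.0013, 0.1542]
tool_rot: [179.9, 0.0, 165.6]
force: [-6.2, -0.5, 14.4]
grip_width: 0.034
grasp_force: 7.4
```

play_rows([
  [[-0.003,0,0,0,0,0,0.034],[-0.003,0,0,0,0,0,0.034],[-0.003,0,0,0,0,0,0.034],[-0.003,0,0,0,0,0,0.034],[-0.003,0,0,0,0,0,0.034],[-0.003,0,0,0,0,0,0.034],[0,0,0,0,0,0,0.034]],
])

```text
time_s: 5.75
tool_pos: [0.5321, -0.0042, 0.1541]
tool_rot: [179.9, -0.6, 165.6]
force: [-19.1, 1.7, 24.8]
grip_width: 0.0339
grasp_force: 13.1
```

play_rows([
  [[0,0,-0.001,0,0,0,0.034],[0,0,-0.0005,0,0,0,0.034],[0,0,0,0,0,0,0.034]],
])

```text
time_s: 6.05
tool_pos: [0.533, -0.0044, 0.1543]
tool_rot: [179.9, -0.4, 165.6]
force: [-13.2, 1.4, 13.7]
grip_width: 0.0337
grasp_force: 8.7
```

```bash
python3 - <<'E'
from fit import *
o=get_obs();R,t=pose(np.load('p.npy'));print('tcp in unit mm',R.T@(o['tool_pos']-t)*1e3,o['force'],o['wrist_torque'])
out=[]
for c,(y,x) in(('side',(170,290)),('top',(200,270))):
    out.append(cv2.resize(read_camera(c)['frame'][y:y+100,x:x+100,::-1],None,fx=4,fy=4,interpolation=cv2.INTER_CUBIC))
cv2.imwrite('pics/s2.png',np.hstack(out))
E
```

```text
tcp in unit mm [-19.17627752   1.31972805  34.26832686] [-13.1585896    1.35595428  13.74969072] [0.83879301 2.84195867 0.17024275]
```

View pics/s2.png

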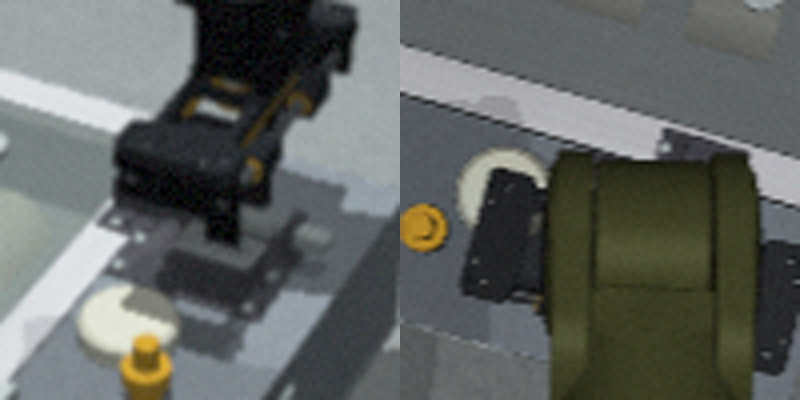

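play_rows([
  [[-0.003,0,0,0,0,0,0.034],[-0.003,0,0,0,0,0,0.034],[-0.003,0,0,0,0,0,0.034],[0,0,0,0,0,0,0.034]],
])

```text
time_s: 6.55
tool_pos: [0.5425, -0.007, 0.1542]
tool_rot: [180.0, -0.4, 165.6]
force: [-11.0, 0.4, 13.3]
grip_width: 0.0339
grasp_force: 7.4
```

play_rows([
  [[-0.003,0,0,0,0,0,0.034],[-0.003,0,0,0,0,0,0.034],[-0.003,0,0,0,0,0,0.034],[-0.002,0,0,0,0,0,0.034],[0,0,0,0,0,0,0.034]],
])

```text
time_s: 7.05
tool_pos: [0.5534, -0.0101, 0.1542]
tool_rot: [180.0, -0.3, 165.6]
force: [-9.6, 1.4, 11.7]
grip_width: 0.0339
grasp_force: 7.0
```

play_rows([
  [[-0.002,0,0,0,0,0,0.034],[-0.002,0,0,0,0,0,0.034],[0,0,0,0,0,0,0.034]],
])

```text
time_s: 7.35
tool_pos: [0.5535, -0.0101, 0.1541]
tool_rot: [180.0, -0.8, 165.6]
force: [-20.8, 3.9, 20.7]
grip_width: 0.0342
grasp_force: 11.9
```

play_rows([
  [[-0.001,0,-0.001,0,0,0,0.034],[-0.001,0,-0.0005,0,0,0,0.034],[-0.001,0,0,0,0,0,0.034],[0,0,0,0,0,0,0.034],[0,0,0,0,0,0,0.034]],
])

```text
time_s: 7.85
tool_pos: [0.5536, -0.0101, 0.1542]
tool_rot: [-180.0, -1.2, 165.6]
force: [-25.2, 4.1, 19.0]
grip_width: 0.0337
grasp_force: 14.1
```

```bash
python3 - <<'E'
from fit import *
o=get_obs();R,t=pose(np.load('p.npy'));print('tcp in unit mm',R.T@(o['tool_pos']-t)*1e3,o['force'],o['wrist_torque'])
r=read_camera('side');x,y=300,170
im=cv2.resize(r['frame'][y:y+90,x:x+100,::-1],None,fx=6,fy=6,interpolation=cv2.INTER_CUBIC)
for d,c in((0,(0,0,255)),(29,(0,255,255)),(32,(0,255,0))):
    q=np.array([[-82+d,-15,24],[-82+d,-29,24],[-82+d,-15,10]])/1e3
    u=((proj(r,q@R.T+t)-[x,y]+.5)*6).astype(int);cv2.line(im,u[0].tolist(),u[1].tolist(),c,1);cv2.line(im,u[0].tolist(),u[2].tolist(),c,1)
cv2.imwrite('pics/s3.png',im)
E
```

```text
tcp in unit mm [ 2.12521639  0.9331093  34.21474402] [-25.24344936   4.11678529  18.95521236] [ 0.95731822  5.55985579 -0.34332055]
```

View pics/s3.png

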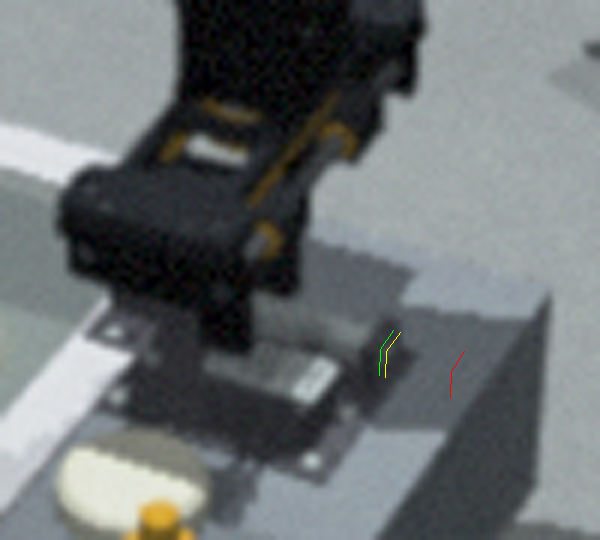

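play_rows([
  [[0.002,0,0,0,0,0,0.034],[0.003,0,0,0,0,0,0.034],[0,0,-0.003,0,0,0,0.034],[0,0,-0.005,0,0,0,0.034],[0,0,-0.01,0,0,0,0.034],[0,0,-0.02,0,0,0,0.034],[0,0,-0.03,0,0,0,0.034],[0,0,-0.03,0,0,0,0.034],[0.03,0,-0.03,0,0,0,0.034],[0.04,0,0,0,0,0,0.034],[0.04,0,0,0,0,0,0.034],[0,0,0,0,0,0,0.034]],
])

```text
time_s: 9.1
tool_pos: [0.4477, 0.0175, 0.283]
tool_rot: [179.9, -0.1, 165.8]
force: [0.0, 0.7, -0.6]
grip_width: 0.0338
grasp_force: 0.0
```

```bash
python3 - <<'E'
from fit import *
R,t=pose(np.load('p.npy'));out=[]
box=lambda x0,x1,y0,y1,z0,z1:np.array([(x,y,z) for x in(x0,x1) for y in(y0,y1) for z in(z0,z1)])/1e3
for c,(x,y) in(('top',(290,210)),('side',(305,180))):
    r=read_camera(c);im=cv2.resize(r['frame'][y:y+100,x:x+100,::-1],None,fx=4,fy=4,interpolation=cv2.INTER_CUBIC)
    for B,k_ in((box(-43,7,11,37,41,42),(0,255,0)),(box(14,22,-35,-9,24,58),(255,0,255))):
        u=((proj(r,B@R.T+t)-[x,y]+.5)*4).astype(int)
        for i in range(8):
            for k in(1,2,4):
                if not i&k: cv2.line(im,u[i].tolist(),u[i|k].tolist(),k_,1)
    out.append(im)
cv2.imwrite('pics/s4.png',np.hstack(out))
E
```

```text
(no output)
```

View pics/s4.png

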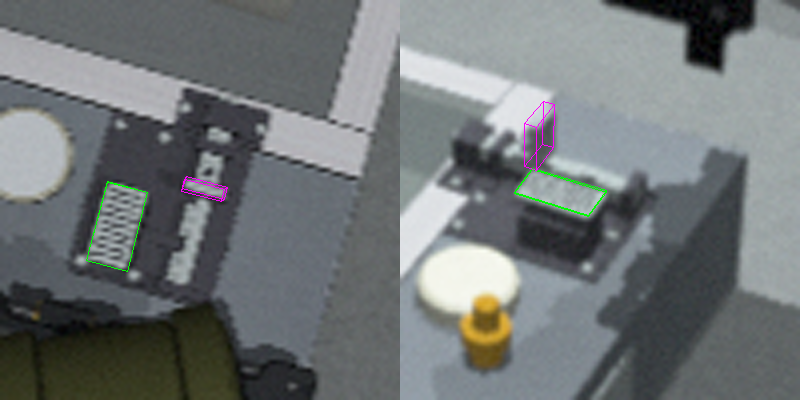

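The lug sits where the model puts it for a bolt that is home, the bar is in the keeper and the catch is up. The gripper is clear, so I'm handing the job in.

```bash
python3 -c "
from cell import *
print(sign_off())"
```

```text
the job is handed in; nothing more can be done
None
```

The drawn-back bolt is pushed home and its catch has sprung back up. The arm is clear and the job is handed in; no verdict came back, and I did not re-check the other bolt or most of the loose things in the last pictures.

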